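# Ratchet down the shaker clamp nut

### The job

Take the ratchet wrench from the green mat, fit it fully down over the square brass nut on the shaker and tighten the nut clockwise, swinging the handle back and forth, until the nut comes up hard against its stop. Turn it with the wrench only, feel for the stop and do not force the nut, the shaker or the wrench; then lay the wrench flat back on the mat and let go, leaving everything else alone.

Things in the scene. Friction and masses are not known exactly. Their poses are not given: they have to be found in the camera images.
- shaker: blue orbital shaker, fixed, 240 x 240 mm, origin under its centre on the table, x and y along its sides. Aluminium platform 82 mm up; in its middle a steel clamp disc, 76 mm across, with the square brass nut. A wrench on the nut can swing its handle only through the open corner: handle pointing 60 to 210 degrees, counted counter-clockwise from the shaker's +x (135 is the middle)
- block_a (a point): top centre of a blue tube block fixed on the shaker's platform along its +x edge: 36 x 230 mm (shaker x, y), top 116 mm above the table, coloured caps to 128 mm
- block_b (a point): top centre of a blue tube block fixed on the platform along the shaker's -y edge: 190 x 36 mm (shaker x, y), same heights
- seat (a point): centre of the flat top of the clamp disc, on the nut's axis, 100 mm above the table; axes as the shaker's. The nut stands on it: square, 26 mm across flats, 18 mm high, with a round dome on top (25 mm across at its foot, 7 mm high)
- nut (a joint): turn of the nut, rad: grows clockwise seen from above, as it tightens. At 0 its sides are parallel to the seat's x and y; starts at 0 to 0.5. Stiff (about 0.25 N m to keep it turning), stays where left, comes up hard against its stop at 3.0 (fully home): there the moment about its axis climbs past 0.5 N m within about 0.1 rad of handle swing
- wrench: loose ratchet ring wrench, 300 to 420 g. Origin: centre of the underside of its ring head (70 mm across, 24 mm thick), z up, +x from handle to head. Along -x: steel neck to -55 mm, red grip from -55 to -130 mm (22 mm wide, 5 to 27 mm above the underside), black foot to -161 mm (30 mm wide). Over about 0.8 N m on the nut, or 25 N down, is too hard
- socket (a point): centre of the square socket (28 mm, open above and below) at the head's underside; axes as the wrench's. It sits in a ratchet of 18 teeth: clockwise the handle takes it along, counter-clockwise it slips with light drag. Its own angle is not measured: at first within 25 degrees of square to the handle. 1 mm play per side on the nut; seated, the head rests on the clamp disc
- grip (a point): middle of the wrench's red grip, 90 mm behind the socket and 16 mm above the head's underside; axes as the wrench's. If the socket lands on the nut's corners the wrench sits 18 mm too high: turned clockwise, pressed down lightly (about 4 N), it drops on by itself
- mat: green tool mat, fixed, 310 x 170 x 4 mm, origin under its centre on the table, x along its length. The wrench lies on it at the start and belongs there at the end
- reagent: clear bottle with green cap, 60 mm across, 130 mm tall, about 300 g; bystander, origin under its centre
- jar: glass jar with brass-coloured lid, 72 mm across, 85 mm tall; bystander, origin under its centre
- tube_rack: pink tube rack, 55 x 160 x 55 mm (76 mm with its one blue-capped tube); bystander, origin under its centre
- tip_box: purple tip box, 85 x 120 x 62 mm; bystander, origin under its centre
- beaker: white open cup, 72 mm across, 90 mm tall; bystander, origin under its centre
- jar_lid: loose brass-coloured lid, 76 mm across, 12 mm thick, lying flat; bystander, origin under its centre

How it is judged (in metres and radians):
On the way, in this order (a step that is already met when the one before it is completed fails the run):
1. the wrench is fully down over the nut, resting on the clamp disc (horizontal distance between socket and seat below 0.005 m and z of socket in the frame of seat below 0.005 m and angle between wrench's own z axis and vertical below 0.09 rad), for 0.2 s.
2. the nut is fully home, with the wrench still on it (value of joint nut above 2.9 rad and horizontal distance between socket and seat below 0.006 m and z of socket in the frame of seat below 0.012 m), for 0.1 s.
At the end, for the whole second after the job is handed in: The nut is fully home (over 2.9 of its 3.0 rad), and the wrench lies at rest and flat on the mat, right way up (underside within 6 mm of the mat's top, tilted less than 0.1 rad), with its socket and the middle of its grip over the mat (value of joint nut above 2.9 rad and x of socket in the frame of mat between -0.155 and 0.155 m and y of socket in the frame of mat between -0.085 and 0.085 m and x of grip in the frame of mat between -0.155 and 0.155 m and y of grip in the frame of mat between -0.085 and 0.085 m and z of socket in the frame of mat between 0 and 0.01 m and angle between wrench's own z axis and vertical below 0.1 rad and linear speed of wrench below 0.02 m/s); the robot touches nothing.
It fails at once if the wrench is forced against the nut or the shaker (over 80 N between them) (contact force between wrench and shaker above 80 N).
It fails at once if the gripper presses on the nut or the shaker (over 8 N) (contact force between the fingers and shaker above 8 N).
It fails at once if the arm presses on the nut or the shaker (over 8 N) (contact force between the arm and shaker above 8 N).
It fails at once if a bystander is disturbed (moved over 30 mm) (distance of any of reagent, jar, tube_rack, tip_box, beaker, jar_lid from where it was at the start of the episode above 0.03 m).
It also fails if it takes over 72 s, if anything falls off the work surface, if the arm or the gripper's body presses on something with over 40 N, if the wrist force passes 120 N, or if a joint passes its speed limit or range.

### The arm

A 6-joint arm with a two-finger parallel gripper is mounted at the origin on the work surface. World frame = base frame: x ahead of the robot, y to its left, z up, the work surface at z = 0. Lengths are in m, angles in degrees, forces in N, time in s.
With the tool pointing down it reaches from about 0.4 to 0.825 m from the base axis. Payload 7 kg.
Tool frame: the origin (TCP) lies on the centre line of the jaws, within the pads' length; the fingertips stand 19 mm ahead of it and the grasp point (between the pads) is the TCP; z points along the fingers, y is the line along which they close (so a half turn about z gives the same grasp; the last joint's range is limited). The gripper opens to 88 mm and grips with 3 to 60 N. Pads are 19 mm wide; open, the fingers measure 130 mm over their backs; the gripper's body (78 mm by 193 mm) begins 47 mm behind the grasp point.
Start: joints at [87.324, 20.546, 0.682, 0, -70.136, -16.507], TCP at [0.222, 0.637, 0.246] pointing down, gripper open.
Joint ranges: [-176.03, 176.03], [-82.01, 121.73], [-58.28, 71.71], [-173.87, 95.51], [-174.79, -0.11], [-173.66, 173.66]. Speed limits (degrees/s): [136.94, 136.94, 172.46, 180, 180, 180].

### API

Orientations are given as [roll, pitch, yaw] about the fixed x, y, z axes, in that order (R = Rz(yaw) Ry(pitch) Rx(roll)).
In Python, from plant import get_state, capture, close_job gives the robot as it stands.
- The arm moves only by the tool apply_moves, never from a script. Its argument "targets" is a list of rows, each a list of 7 numbers: the opening, from 0 (shut) to 1 (fully open), then the shift along the tool's x, y, z normalised to -1 to 1, where 1 is 1000 mm, then the turn, a rotation vector about the tool's x, y, z normalised to -1 to 1, where 1 is 90 degrees. In form: [[claw, tx, ty, tz, ax, ay, az], ...]. A call has 1 to 20 rows; each row shifts and turns the commanded pose from where the row before left it, along the tool's axes as they then stand; what a row does not reach is not made up. A row lasts 1/12 s, in which the tool goes at most 41.7 mm and 7.16 degrees, less where a joint would pass 70% of its speed; a pose out of reach is approached as far as the arm can. A call with a number of a shift or a turn outside -1 to 1 is refused whole. A call with a gripper value outside its range is refused whole. The fingers move at their own pace and stop on an object; "newtons" is the grip in N (left out, the last holds). Time passes only in rows, so rows that do not move let the fingers close. It gives the time, the measured TCP pose, the force, the opening and the grip force at its end, in the units of the state.
- get_state(): the state, without advancing time (a new reading comes with each control period).
- capture(name): name is "side" or "top" or "wrist"; returns a dict with "frame" (480x640x3 uint8, red, green, blue), "range_z" (480x640 float32, m along the optical axis (not along the pixel's ray), 0 where there is no reading), "camera_matrix" (3x3 intrinsics, pixels), "k1" (the pictures are not rectified: a ray, as slopes to the right and down, at radius r is drawn at 1 + k1 r^2 times it, then the intrinsics apply), "T" (4x4, takes a point from camera to world coordinates). Camera axes: x right, y down, z forward; pixel columns grow to the right and rows downward; lengths in m; the calibration is good to about 2 mm. A picture is of the moment at which its call begins.
- close_job(): hands the job in; it is judged then, once.
The state is a dict: "time_s": time; "joints": joint angles; "qd": joint speeds; "joint_torque": joint torques, N m; "tcp_pos": TCP position; "eef_rot": TCP orientation; "contact_force": force on the tool from outside, world axes, zero at the start; "moment": the same for the moment, N m; "gripper_width": finger opening in m; "gripper_force": force on a finger pad.
Only numpy, scipy, OpenCV 4.12 (cv2) and the standard library are available. Lean on these libraries where they do the work, as an engineer would, in place of code of your own. Each camera call takes 0.05 s, during which the arm holds its last target. There are 200 camera calls.

## Working session

There is one attempt and no reset: what is moved stays moved. The work goes in short steps, Python scripts to look and compute and a tool call to move; the robot and the scene stay as the last step left them, time stands still between calls to the robot, and variables do not carry over. Pictures are saved under pics/ and viewed, at most 10 in all, crops included, and the job is handed in when it is done.

Besides the shell and the picture viewer there is one more tool, called after "Emit:" as a command line: name --pt "numbers of a row" for each row, then --argument value for the rest. apply_moves: Moves the arm, as the interface text tells. Scaled input: -1 to 1 covers 1000 mm each way for a shift and 90 degrees each way for a turn. Its arguments: {"type":"object","properties":{"targets":{"type":"array","items":{"type":"array","items":{"type":"number"}}},"newtons":{"type":"number"}},"required":["targets"]}

```bash
mkdir -p pics; ls
cat > h.py <<'E'
import numpy as np, cv2, pickle
from plant import get_state, capture, close_job
from scipy.spatial.transform import Rotation as R
def cap(n,save):
    c=capture(n); pickle.dump(c,open(f'/tmp/{save}.pkl','wb')); cv2.imwrite(f'pics/{save}.png',c['frame'][:,:,::-1]); return c
def load(s): return pickle.load(open(f'/tmp/{s}.pkl','rb'))
def ray(c,uv):
    K=c['camera_matrix'];k=c['k1']
    d=np.array([(uv[0]-K[0,2])/K[0,0],(uv[1]-K[1,2])/K[1,1]]);s=d.copy()
    for _ in range(20): s=d/(1+k*(s@s))
    return s
def pt(c,uv,z=None):
    """depth point, or intersection with plane z"""
    s=ray(c,uv);T=c['T'];d=np.array([*s,1.])
    if z is None: d=d*c['range_z'][int(round(uv[1])),int(round(uv[0]))]; return T[:3,:3]@d+T[:3,3]
    w=T[:3,:3]@d; return T[:3,3]+w*(z-T[2,3])/w[2]
def cloud(c):
    K=c['camera_matrix'];k=c['k1'];v,u=np.mgrid[:480,:640]
    d=np.stack([(u-K[0,2])/K[0,0],(v-K[1,2])/K[1,1]],-1);s=d.copy()
    for _ in range(20): s=d/(1+k*(s**2).sum(-1,keepdims=True))
    P=np.concatenate([s,np.ones((480,640,1))],-1)*c['range_z'][...,None]
    return P@c['T'][:3,:3].T+c['T'][:3,3]
E
python3 - <<'E'
from h import *
a=cap('top','top0');b=cap('side','side0')
s=get_state();print(s);print(a['T'].round(3),b['T'].round(3),a['camera_matrix'],a['k1'])
E
```

```text
pics
{'time_s': 0.1, 'joints': array([ 8.73248583e+01,  2.05868147e+01,  6.40835605e-01, -1.74582196e-02,
       -7.01343697e+01, -1.65056627e+01]), 'qd': array([-0.04487711, -0.12156702,  0.13140155,  0.05002606, -0.0069827 ,
       -0.05301328]), 'joint_torque': array([-1.73144112e-03, -5.84163666e+01,  2.93753886e+01,  7.01547682e+00,
        1.02155012e-02, -5.13510838e-05]), 'tcp_pos': array([0.2216766 , 0.63715374, 0.24473682]), 'eef_rot': array([ 1.79918299e+02, -7.09342349e-03, -1.91867435e+01]), 'contact_force': array([-0.91722679, -0.45136112,  0.00792832]), 'moment': array([-0.07778772,  0.00843773, -0.00806653]), 'gripper_force': 0.0, 'gripper_width': 0.08743704206426779}
[[ 0.022 -0.992  0.123  0.438]
 [-1.    -0.021  0.011 -0.046]
 [-0.008 -0.123 -0.992  1.147]
 [ 0.     0.     0.     1.   ]] [[ 0.886 -0.259  0.384  0.142]
 [-0.464 -0.498  0.733 -0.904]
 [ 0.001 -0.828 -0.561  0.732]
 [ 0.     0.     0.     1.   ]] [[436.43435273   0.         307.74391295]
 [  0.         436.43435273 243.27261312]
 [  0.           0.           1.        ]] 0.019919960274223315
```

View pics/top0.png

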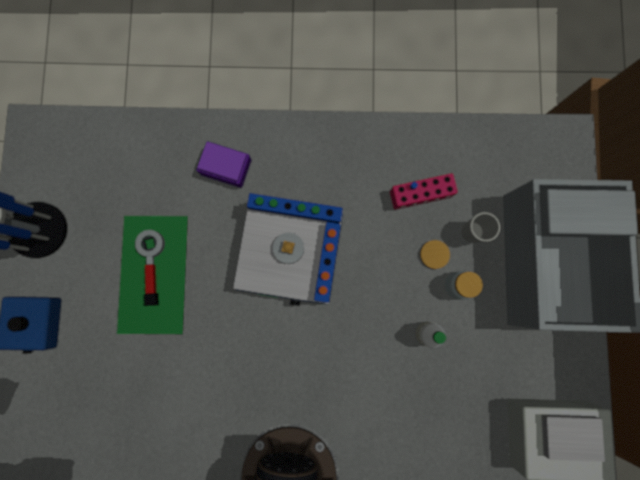

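View pics/side0.png

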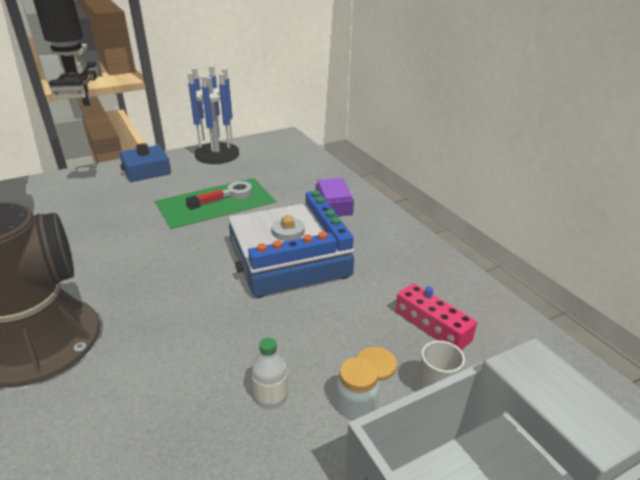

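Top view: wrench head (149,243), grip (150,278), mat around (153,275), shaker nut (288,247), open corner toward lower left. Side view agrees: wrench head (240,188), nut (288,222). Measuring now.

```bash
cat > m.py <<'E'
from h import *
def blob(c,P,box,hs,zr=None):
    hsv=cv2.cvtColor(c['frame'],cv2.COLOR_RGB2HSV); m=cv2.inRange(hsv,np.array(hs[0]),np.array(hs[1]))>0
    k=np.zeros_like(m);u0,v0,u1,v1=box;k[v0:v1,u0:u1]=1;m&=k
    if zr: m&=(P[...,2]>zr[0])&(P[...,2]<zr[1])
    return m
E
python3 - <<'E'
from m import *
for n,bm,bg,bb in(('top0',(105,205,200,345),(135,225,165,310),(225,185,350,310)),('side0',(150,170,285,230),(180,180,260,210),(220,190,360,300))):
    c=load(n);P=cloud(c)
    def rect(m,l):
        q=P[m];print(n,l,m.sum(),'mean',q.mean(0).round(4),'zmed',np.median(q[:,2]).round(4),'rect',[np.round(x,4) for x in cv2.minAreaRect(q[:,:2].astype(np.float32))])
    mm=blob(c,P,bm,((45,80,30),(80,255,255)));rect(mm,'mat')
    rect(blob(c,P,bg,((0,150,60),(8,255,255))),'grip')
    rect(blob(c,P,bg,((0,0,90),(180,60,255)),(0.012,.06)),'head')
    rect(blob(c,P,bb,((10,100,60),(25,255,255)),(0.095,.135)) ,'orange/brass')
    rect(blob(c,P,bb,((0,0,60),(180,255,255)),(0.075,.09)),'plat')
    rect(blob(c,P,bb,((100,150,40),(125,255,255)),(0.11,.122)),'blocks')
    rect(blob(c,P,(265,225,312,270) if n=='top0' else (265,205,312,245),((0,0,60),(180,255,255)),(0.093,.106)),'disc')
    rect(blob(c,P,(265,225,312,270) if n=='top0' else (265,205,312,245),((10,90,60),(28,255,255))),'nut')
E
```

```text
top0 mat 6534 mean [0.4837 0.3687 0.0075] zmed 0.0039 rect [array([0.495, 0.207]), array([0.3069, 0.5029]), np.float64(1.0619)]
top0 grip 259 mean [0.4766 0.3655 0.0387] zmed 0.0305 rect [array([0.4753, 0.1721]), array([0.4358, 0.0718]), np.float64(89.6504)]
top0 head 367 mean [0.5648 0.3783 0.0272] zmed 0.0272 rect [array([0.5643, 0.3747]), array([0.0801, 0.0669]), np.float64(40.2428)]
top0 orange/brass 211 mean [ 0.5398 -0.0317  0.1242] zmed 0.1251 rect [array([ 0.5307, -0.0288]), array([0.1167, 0.1461]), np.float64(81.9188)]
top0 plat 5772 mean [0.5375 0.0367 0.0819] zmed 0.0819 rect [array([0.5555, 0.0144]), array([0.2361, 0.2336]), np.float64(82.1058)]
top0 blocks 1815 mean [ 0.598  -0.0349  0.1157] zmed 0.1157 rect [array([0.5571, 0.0128]), array([0.2288, 0.2286]), np.float64(82.391)]
top0 disc 639 mean [0.5557 0.0137 0.0998] zmed 0.0998 rect [array([0.5559, 0.0136]), array([0.0735, 0.0728]), np.float64(1.5559)]
top0 nut 117 mean [0.5552 0.0131 0.1297] zmed 0.1209 rect [array([ 0.5021, -0.0059]), array([0.1474, 0.0308]), np.float64(19.9763)]
side0 mat 2237 mean [0.4666 0.3486 0
[... 341 characters left out ...]
p.float64(54.9144)]
side0 orange/brass 217 mean [ 0.5315 -0.0368  0.122 ] zmed 0.1247 rect [array([ 0.5273, -0.0352]), array([0.1141, 0.1465]), np.float64(81.6259)]
side0 plat 2836 mean [0.5316 0.0268 0.0828] zmed 0.0826 rect [array([0.5539, 0.0146]), array([0.2446, 0.2347]), np.float64(82.1707)]
side0 blocks 946 mean [ 0.5706 -0.0658  0.1158] zmed 0.116 rect [array([0.5539, 0.0072]), array([0.2234, 0.226 ]), np.float64(81.773)]
side0 disc 418 mean [0.5526 0.0058 0.0999] zmed 0.1002 rect [array([0.5781, 0.0426]), array([0.1544, 0.0743]), np.float64(51.4524)]
side0 nut 165 mean [ 0.5415 -0.0229  0.1233] zmed 0.1204 rect [array([ 0.3409, -0.4334]), array([1.0182, 0.0758]), np.float64(62.8403)]
```

```bash
cat >> h.py <<'E'
def go(tgt,yaw=None):
    """tool-frame shift (m) and tool-z turn (deg) needed; shift first, then turn"""
    s=get_state();Rt=R.from_euler('xyz',s['eef_rot'],degrees=True)
    d=Rt.inv().apply(np.array(tgt)-s['tcp_pos'])
    print('tcp',s['tcp_pos'].round(4),'rot',s['eef_rot'].round(2),'shift tool',d.round(4),'norm',np.linalg.norm(d).round(4),'t',round(s['time_s'],2))
    if yaw is not None:
        w=(Rt.inv()*R.from_euler('xyz',[180,0,yaw],degrees=True)).as_rotvec(degrees=True);print('turn deg',w.round(2),'norm',(w/90).round(4))
E
python3 - <<'E'
from h import *
go([.475,.3685,.22],5.5)
c=load('top0')
print([pt(c,p,.004).round(3) for p in((124,216),(188,216),(185,333),(118,333))])
E
```

```text
tcp [0.2217 0.6372 0.2447] rot [ 1.7992e+02 -1.0000e-02 -1.9190e+01] shift tool [0.3275 0.1704 0.025 ] norm 0.3701 t 0.1
turn deg [ 8.000e-02  1.000e-02 -2.469e+01] norm [ 9.000e-04  1.000e-04 -2.743e-01]
[array([0.643, 0.457, 0.004]), array([0.646, 0.287, 0.004]), array([0.341, 0.278, 0.004]), array([0.337, 0.45 , 0.004])]
```

Emit:
apply_moves --pt "1 0.0328 0.017 0.0025 0 0 0" --pt "1 0.0328 0.017 0.0025 0 0 0" --pt "1 0.0328 0.017 0.0025 0 0 0" --pt "1 0.0328 0.017 0.0025 0 0 0" --pt "1 0.0328 0.017 0.0025 0 0 0" --pt "1 0.0328 0.017 0.0025 0 0 0" --pt "1 0.0328 0.017 0.0025 0 0 0" --pt "1 0.0328 0.017 0.0025 0 0 0" --pt "1 0.0328 0.017 0.0025 0 0 0" --pt "1 0.0328 0.017 0.0025 0 0 0" --pt "1 0 0 0 0 0 -0.0686" --pt "1 0 0 0 0 0 -0.0686" --pt "1 0 0 0 0 0 -0.0686" --pt "1 0 0 0 0 0 -0.0686" --pt "1 0 0 0 0 0 0" --pt "1 0 0 0 0 0 0"

```text
time_s: 1.43
tcp_pos: [0.4756, 0.369, 0.2202]
eef_rot: [180.0, 0.0, 5.3]
contact_force: [-1.3, 0.0, 0.0]
gripper_width: 0.0878
gripper_force: 0.0
```

Run:
```python
from m import *
c=cap('wrist','w1');s=get_state();print(s['joints'].round(1));go([.475,.3685,.22],5.5)
P=cloud(c);print(c['T'].round(3))
m=blob(c,P,(0,0,640,480),((0,150,50),(8,255,255)),(.02,.05));q=P[m]
print('grip',m.sum(),cv2.minAreaRect(q[:,:2].astype(np.float32)),np.median(q[:,2]))
```

```text
[ 56.4  14.7 -11.   -0.  -64.3  38.9]
tcp [0.4756 0.3691 0.2203] rot [1.7998e+02 2.0000e-02 5.3000e+00] shift tool [-0.0006  0.0005  0.0003] norm 0.0009 t 1.48
turn deg [ 0.02  0.02 -0.2 ] norm [ 0.0002  0.0002 -0.0022]
[[ 0.092 -0.95  -0.297  0.555]
 [-0.996 -0.088 -0.027  0.376]
 [-0.001  0.298 -0.955  0.36 ]
 [ 0.     0.     0.     1.   ]]
grip 2020 ((0.47535401582717896, 0.36917102336883545), (0.07478703558444977, 0.022435225546360016), 5.497416973114014) 0.03142209445611355
```

View pics/w1.png

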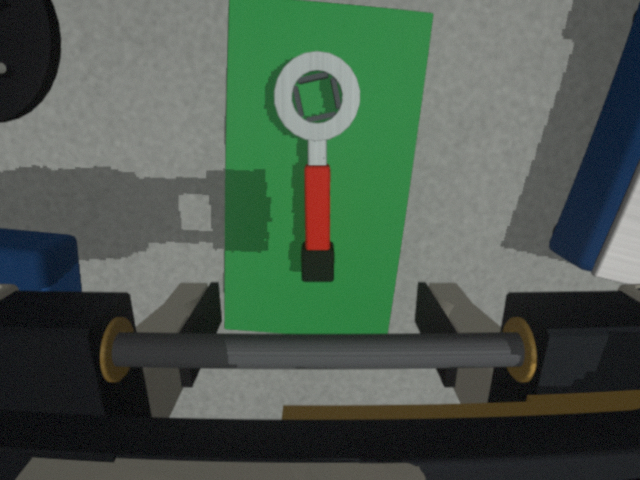

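Wrist view: head (317,96), grip (317,210), foot (317,262), socket square slightly turned; three views agree on grip (0.475, 0.369), yaw 5.5°, top 31 mm. Going down to grasp 10 mm nearer the head.

Emit:
apply_moves --pt "1 0.01 0 0.03 0 0 -0.002" --pt "1 0 0 0.038 0 0 0" --pt "1 0 0 0.038 0 0 0" --pt "1 0 0 0.038 0 0 0" --pt "1 0 0 0.025 0 0 0" --pt "1 0 0 0.015 0 0 0" --pt "1 0 0 0.01 0 0 0" --pt "1 0 0 0 0 0 0" --pt "1 0 0 0 0 0 0" --pt "0 0 0 0 0 0 0" --pt "0 0 0 0 0 0 0" --pt "0 0 0 0 0 0 0" --pt "0 0 0 0 0 0 0" --pt "0 0 0 0 0 0 0" --pt "0 0 0 0 0 0 0" --pt "0 0 0 0 0 0 0" --newtons 60

```text
time_s: 2.82
tcp_pos: [0.4857, 0.3702, 0.0267]
eef_rot: [-180.0, -0.0, 5.7]
contact_force: [0.6, -0.5, 0.0]
gripper_width: 0.0463
gripper_force: 0.0
```

Run:
```python
from m import *
c=load('w1');P=cloud(c)
m=blob(c,P,(290,70,345,125),((45,80,30),(80,255,255)));v,u=np.nonzero(m)
q=np.array([pt(c,(a,b),.004)[:2] for a,b in zip(u,v)])
print(m.sum(),q.mean(0),cv2.minAreaRect(q.astype(np.float32)))
im=c['frame'][60:135,275:360,::-1];cv2.imwrite('pics/w1c.png',cv2.resize(im,None,fx=7,fy=7,interpolation=cv2.INTER_CUBIC))
h=blob(c,P,(255,40,375,150),((0,0,60),(180,70,255)),(.02,.034))
ed=P[h][:,:2];print('head',cv2.minEnclosingCircle(ed.astype(np.float32)),np.median(P[h][:,2]))
```

```text
1342 [0.56865936 0.37841482] ((0.5688555836677551, 0.3785665035247803), (0.041169870644807816, 0.04107970744371414), 49.65869903564453)
head ((0.5638490915298462, 0.37736061215400696), 0.03877236694097519) 0.02779653917325897
```

View pics/w1c.png

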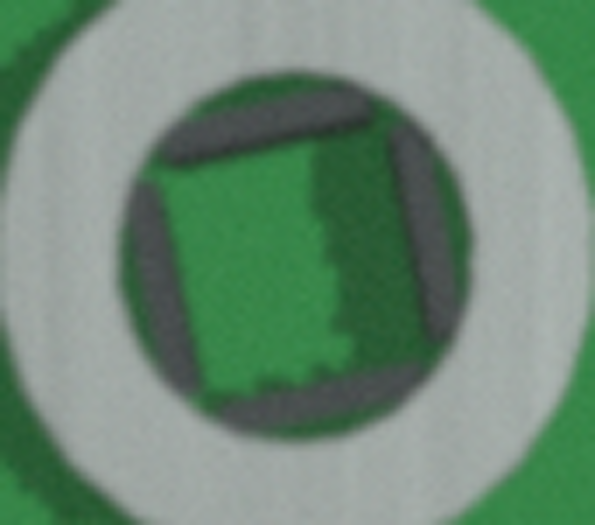

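Crop: socket sides turned about +13° counter-clockwise to the handle (top bar from (170,155) to (370,100)). Finish closing, lift.

Emit:
apply_moves --pt "0 0 0 0 0 0 0" --pt "0 0 0 0 0 0 0" --pt "0 0 0 0 0 0 0" --pt "0 0 0 0 0 0 0" --pt "0 0 0 0 0 0 0" --pt "0 0 0 -0.015 0 0 0" --pt "0 0 0 -0.025 0 0 0" --pt "0 0 0 -0.035 0 0 0" --pt "0 0 0 -0.038 0 0 0" --pt "0 0 0 -0.038 0 0 0" --pt "0 0 0 -0.038 0 0 0" --pt "0 0 0 -0.034 0 0 0" --pt "0 0 0.035 0 0 0 0" --pt "0 0 0.038 0 0 0 0" --pt "0 0 0.038 0 0 0 0" --pt "0 0 0.038 0 0 0 0" --pt "0 0 0.038 0 0 0 0" --pt "0 0 0.035 0 0 0 0" --pt "0 0 0.034 0 0 0 0" --pt "0 0 0 0 0 0 0"

```text
time_s: 4.48
tcp_pos: [0.5097, 0.1104, 0.2489]
eef_rot: [179.9, 0.2, 5.5]
contact_force: [-1.2, 2.7, -4.2]
gripper_width: 0.0214
gripper_force: 60.0
```

Run:
```python
from m import *
c=cap('wrist','w2');s=get_state();print(s['tcp_pos'],s['eef_rot'],s['gripper_width'],s['gripper_force'],s['contact_force'],s['moment'],s['time_s'])
```

```text
[0.51017025 0.11240416 0.24893899] [1.79977934e+02 1.08978240e-01 5.46677454e+00] 0.021294191907931064 59.998993277549744 [ 0.32422878  0.60784337 -2.76294186] [ 0.11962365  0.24611928 -0.01432715] 4.5333
```

View pics/w2.png

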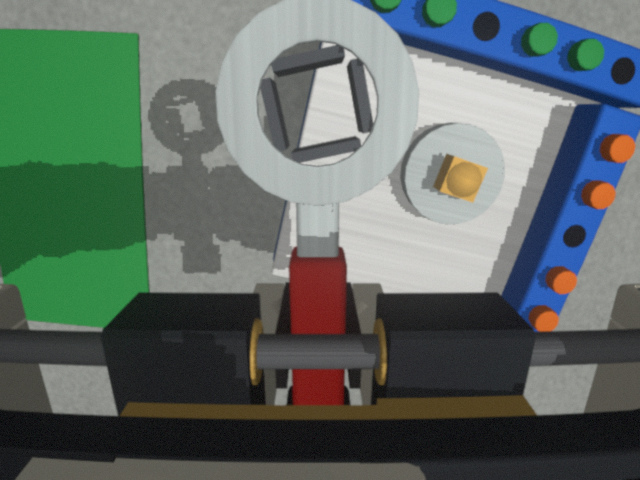

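View: wrench held straight, head (317,97), nut (461,178) on disc (454,173), whole nut visible. Measuring nut angle, disc centre and the head's pose in the hand.

Run:
```python
from m import *
c=load('w2');P=cloud(c)
m=blob(c,P,(395,115,515,235),((0,0,40),(180,255,255)),(.095,.104))
q=P[m][:,:2].astype(np.float32);print('disc',m.sum(),cv2.minEnclosingCircle(q),np.median(P[m][:,2]))
n=blob(c,P,(425,145,500,215),((10,90,40),(28,255,255)))
t=n&(P[...,2]>.108);q=P[n&(P[...,2]>.113)&(P[...,2]<.1205)][:,:2]
print('nut',t.sum(),len(q),cv2.minAreaRect(q.astype(np.float32)), 'dome top',P[n][:,2].max())
d=P[n&(P[...,2]>.1205)];print('dome',d[:,:2].mean(0),cv2.minEnclosingCircle(d[:,:2].astype(np.float32)))
h=(P[...,2]>.18)&(c['range_z']>0);h[205:]=0;h[:, :205]=0;h[:,430:]=0
g=cv2.cvtColor(c['frame'],cv2.COLOR_RGB2GRAY)>120
hd=P[h&g];A=np.c_[hd[:,:2],np.ones(len(hd))];k,*_=np.linalg.lstsq(A,hd[:,2],rcond=None)
ctr,r=cv2.minEnclosingCircle(hd[:,:2].astype(np.float32))
print('head',ctr,r,'plane slopes',k[:2],'z at ctr',k@[*ctr,1])
dark=h&~g;dd=P[dark];print('bars z',np.median(dd[:,2]),cv2.minAreaRect(dd[:,:2].astype(np.float32)))
s=get_state();rt=R.from_euler('xyz',s['eef_rot'],degrees=True)
print('head ctr in tool',rt.inv().apply(np.array([*ctr,k@[*ctr,1]])-s['tcp_pos']))
sh=load('top0');Q=cloud(sh);b=blob(sh,Q,(225,185,350,310),((100,150,40),(125,255,255)),(0.11,.122));print('top blocks',cv2.minAreaRect(Q[b][:,:2].astype(np.float32)))
im=c['frame'][120:230,395:515,::-1];cv2.imwrite('pics/w2c.png',cv2.resize(im,None,fx=5,fy=5,interpolation=cv2.INTER_CUBIC))
```

```text
disc 6393 ((0.5551642179489136, 0.012139803729951382), 0.03830356523394585) 0.10039550788544599
nut 1493 627 ((0.5550605058670044, 0.012777335941791534), (0.026490919291973114, 0.02572372928261757), 77.2088623046875) dome top 0.3883598066894432
dome [0.55575046 0.01407837] ((0.5718737244606018, 0.05937047675251961), 0.0612499825656414)
head (0.591465413570404, 0.1180158406496048) 0.03534088283777237 plane slopes [-0.00541137  0.00169727] z at ctr 0.24967047046291996
bars z 0.2460031503535413 ((0.5883700847625732, 0.1165626049041748), (0.04961319640278816, 0.040410563349723816), 21.2622127532959)
head ctr in tool [ 0.08145848  0.00215906 -0.00088559]
top blocks ((0.5571106672286987, 0.012763522565364838), (0.22875213623046875, 0.22858799993991852), 82.39095306396484)
```

View pics/w2c.png

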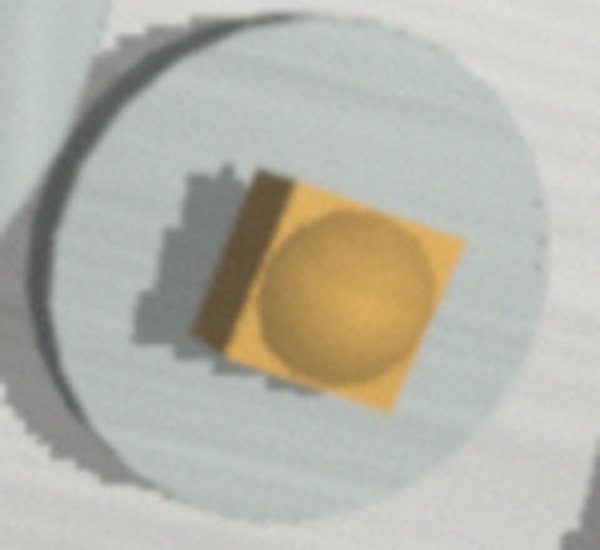

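Emit:
apply_moves --pt "0 0 0 0 0 0 0.07" --pt "0 0 0 0 0 0 0.07" --pt "0 0 0 0 0 0 0.07" --pt "0 0 0 0 0 0 0.07" --pt "0 0 0 0 0 0 0.07" --pt "0 0.0013 0.0335 0.014 0 0 0" --pt "0 0.0013 0.0335 0.014 0 0 0" --pt "0 0 0 0.03 0 0 0" --pt "0 0 0 0.02 0 0 0" --pt "0 0 0 0.006 0 0 0" --pt "0 0 0 0 0 0 0" --pt "0 0 0 0 0 0 0" --pt "0 0 0 0 0 0 0"

```text
time_s: 5.62
tcp_pos: [0.4853, 0.0548, 0.1668]
eef_rot: [-179.9, -0.1, -25.8]
contact_force: [1.2, 0.1, -2.9]
gripper_width: 0.0213
gripper_force: 60.0
```

Run:
```python
from m import *
c=cap('wrist','w3');P=cloud(c);s=get_state();go([.4832,.051,.165],-26)
h=(P[...,2]>.145)&(P[...,2]<.18)&(c['range_z']>0);h[205:]=0;h[:, :205]=0;h[:,430:]=0
g=cv2.cvtColor(c['frame'],cv2.COLOR_RGB2GRAY)>120
hsv=cv2.cvtColor(c['frame'],cv2.COLOR_RGB2HSV)
hd=P[h&g&(hsv[...,1]<60)];ctr,r=cv2.minEnclosingCircle(hd[:,:2].astype(np.float32));print('head',ctr,r,np.median(hd[:,2]))
n=blob(c,P,(250,30,400,170),((10,90,40),(28,255,255)),(.1,.13))
q=P[n];print('nut',n.sum(),q.mean(0),cv2.minAreaRect(q[:,:2].astype(np.float32)))
print(s['contact_force'],s['moment'])
cv2.imwrite('pics/w3c.png',cv2.resize(c['frame'][0:220,200:440,::-1],None,fx=2.5,fy=2.5))
```

```text
tcp [0.4852 0.0547 0.1668] rot [-1.7991e+02 -8.0000e-02 -2.5760e+01] shift tool [-0.0002  0.0042  0.0018] norm 0.0046 t 5.67
turn deg [-0.09 -0.08  0.24] norm [-0.001  -0.0009  0.0027]
head (0.5590075850486755, 0.01871507801115513) 0.03550107777118683 0.1680121016566564
nut 2754 [0.55568837 0.01382158 0.12231309] ((0.5547056794166565, 0.013631939888000488), (0.022785061970353127, 0.02707025408744812), 77.83788299560547)
[-1.03388399  0.74070145 -3.08473792] [0.09509439 0.19997931 0.00627985]
```

View pics/w3c.png

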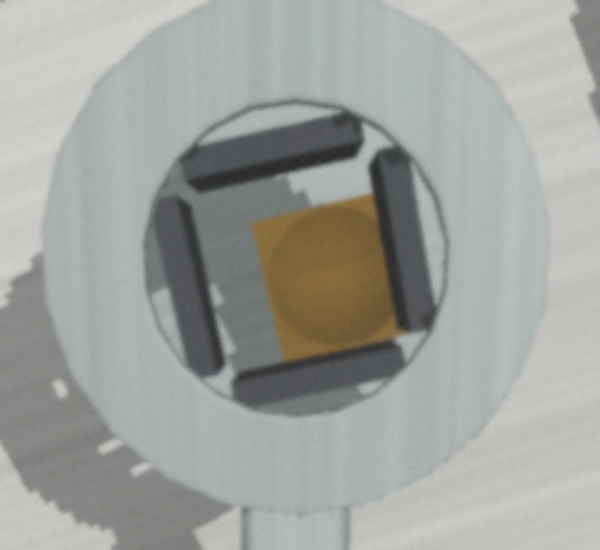

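Socket square is aligned with the nut in angle, nut sits about 6 mm off to tool +y. Correct and start down.

Emit:
apply_moves --pt "0 -0.001 0.006 0 0 0 0" --pt "0 0 0 0 0 0 0" --pt "0 0 0 0.01 0 0 0" --pt "0 0 0 0.008 0 0 0" --pt "0 0 0 0.004 0 0 0" --pt "0 0 0 0 0 0 0" --pt "0 0 0 0 0 0 0" --pt "0 0 0 0 0 0 0"

```text
time_s: 6.33
tcp_pos: [0.4809, 0.049, 0.1435]
eef_rot: [180.0, -0.0, -25.8]
contact_force: [-0.4, 0.4, -4.1]
gripper_width: 0.0216
gripper_force: 60.0
```

Run:
```python
from m import *
c=cap('wrist','w4');P=cloud(c);s=get_state();go([.4832,.051,.123],-26)
h=(P[...,2]>.135)&(P[...,2]<.16)&(c['range_z']>0);h[205:]=0;h[:, :205]=0;h[:,430:]=0
hsv=cv2.cvtColor(c['frame'],cv2.COLOR_RGB2HSV);g=(hsv[...,2]>120)&(hsv[...,1]<60)
hd=P[h&g];ctr,r=cv2.minEnclosingCircle(hd[:,:2].astype(np.float32));print('head',ctr,r,np.median(hd[:,2]))
n=blob(c,P,(250,30,400,170),((10,90,40),(28,255,255)),(.1,.135))
q=P[n];print('nut',n.sum(),q.mean(0),cv2.minAreaRect(q[:,:2].astype(np.float32)))
print(s['contact_force'],s['moment'])
cv2.imwrite('pics/w4c.png',cv2.resize(c['frame'][0:220,200:440,::-1],None,fx=2.5,fy=2.5))
```

```text
tcp [0.481  0.0491 0.1437] rot [-1.80e+02 -1.00e-02 -2.58e+01] shift tool [ 0.0011 -0.0027  0.0207] norm 0.0209 t 6.38
turn deg [-0.   -0.01  0.2 ] norm [-0.     -0.0001  0.0023]
head (0.5544614195823669, 0.012529722414910793) 0.03552347421646118 0.14468375429371277
nut 4264 [0.55524984 0.01202756 0.12178883] ((0.5553997159004211, 0.012669987976551056), (0.027401920408010483, 0.028628764674067497), 77.10465240478516)
[-0.60909904  0.91071226 -4.13697906] [ 0.08281727  0.20449388 -0.00450404]
```

View pics/w4c.png

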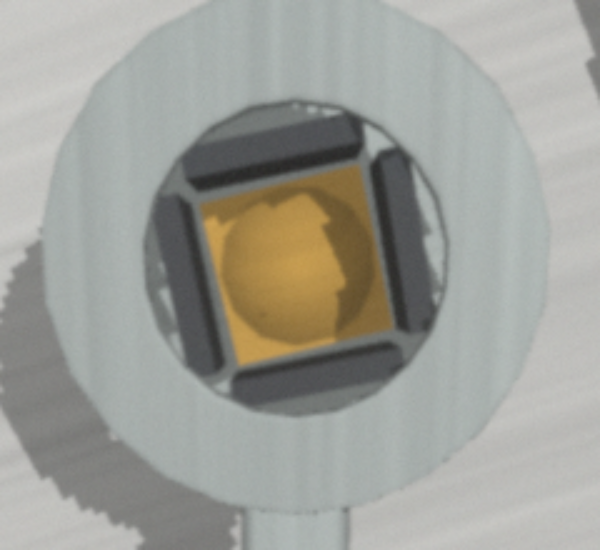

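Nut now centred inside the socket (300,265 in the crop) with an even gap. Down slowly.

Emit:
apply_moves --pt "0 0.0006 0 0.002 0 0 0" --pt "0 0 0 0.002 0 0 0" --pt "0 0 0 0.002 0 0 0" --pt "0 0 0 0.002 0 0 0" --pt "0 0 0 0 0 0 0" --pt "0 0 0 0 0 0 0"

```text
time_s: 6.88
tcp_pos: [0.4812, 0.0486, 0.1354]
eef_rot: [180.0, 0.0, -25.8]
contact_force: [0.1, 0.2, -3.9]
gripper_width: 0.0213
gripper_force: 60.0
```

Past the corner height with no contact: it is on the nut.

Emit:
apply_moves --pt "0 0 0 0.003 0 0 0" --pt "0 0 0 0.003 0 0 0" --pt "0 0 0 0.003 0 0 0" --pt "0 0 0 0.002 0 0 0" --pt "0 0 0 0.001 0 0 0" --pt "0 0 0 0 0 0 0" --pt "0 0 0 0 0 0 0"

```text
time_s: 7.47
tcp_pos: [0.4813, 0.0487, 0.1235]
eef_rot: [180.0, 0.0, -25.8]
contact_force: [-0.2, -0.2, -2.1]
gripper_width: 0.0214
gripper_force: 60.0
```

Emit:
apply_moves --pt "0 0 0 0.0005 0 0 0" --pt "0 0 0 0 0 0 0" --pt "0 0 0 0 0 0 0" --pt "0 0 0 0 0 0 0"

```text
time_s: 7.8
tcp_pos: [0.4813, 0.0487, 0.1231]
eef_rot: [-180.0, -0.0, -25.8]
contact_force: [0.4, 0.2, -3.1]
gripper_width: 0.0214
gripper_force: 60.0
```

Run:
```python
from m import *
s=get_state();go([.48,.05,.123],-26);print(s['contact_force'],s['moment'])
```

```text
tcp [0.4813 0.0487 0.1231] rot [-1.7999e+02 -1.0000e-02 -2.5810e+01] shift tool [-0.0017 -0.0006  0.0001] norm 0.0018 t 7.8
turn deg [-0.01 -0.01  0.19] norm [-0.0001 -0.0001  0.0021]
[ 0.4455932   0.17165586 -3.11266964] [0.10619268 0.18611636 0.00895553]
```

Emit:
apply_moves --pt "0 0 0 0.0005 0 0 0" --pt "0 0 0 0.0005 0 0 0" --pt "0 0 0 0 0 0 0" --pt "0 0 0 0 0 0 0" --pt "0 0 0 0 0 0 0"

```text
time_s: 8.22
tcp_pos: [0.4814, 0.0488, 0.1223]
eef_rot: [-180.0, -0.0, -25.8]
contact_force: [-3.7, 0.6, 3.0]
gripper_width: 0.0217
gripper_force: 60.0
```

Emit:
apply_moves --pt "0 0.0001 -0.0029 -0.0004 0 0 0.0222" --pt "0 0.0003 -0.0072 0 0 0 0.0556" --pt "0 0.0003 -0.0072 0 0 0 0.0556" --pt "0 0.0003 -0.0072 0 0 0 0.0556" --pt "0 0 0 0 0 0 0" --pt "0 0 0 0 0 0 0"

```text
time_s: 8.72
tcp_pos: [0.4948, 0.069, 0.1224]
eef_rot: [180.0, 0.0, -42.7]
contact_force: [-5.4, 2.2, 3.2]
gripper_width: 0.0218
gripper_force: 60.0
```

```bash
cat > st.py <<'E'
from h import *
C=np.array([.5553,.0132]);r=.0822
s=get_state();F=s['contact_force'];p=s['tcp_pos'];d=p[:2]-C;w=s['eef_rot'][2]
print('t',round(s['time_s'],2),'tcp',p.round(4),'rot',s['eef_rot'].round(1),'F',F.round(1),'M',s['moment'].round(2),'tau',round(s['moment'][2]+d[0]*F[1]-d[1]*F[0],3))
u=np.array([np.cos(np.radians(w)),np.sin(np.radians(w))]);h=p[:2]+r*u;print('head est-C mm',((h-C)*1000).round(1))
E
python3 st.py
```

```text
t 8.72 tcp [0.4948 0.069  0.1224] rot [180.    0.  -42.7] F [-5.4  2.2  3.2] M [ 0.7   1.49 -0.12] tau 0.049
head est-C mm [-0.   0.1]
```

Emit:
apply_moves --pt "0 0.0003 -0.0072 0 0 0 0.0556" --pt "0 0.0003 -0.0072 0 0 0 0.0556" --pt "0 0.0003 -0.0072 0 0 0 0.0556" --pt "0 0.0003 -0.0072 0 0 0 0.0556" --pt "0 0.0003 -0.0072 0 0 0 0.0556" --pt "0 0.0003 -0.0072 0 0 0 0.0556"

```text
time_s: 9.22
tcp_pos: [0.5312, 0.092, 0.1225]
eef_rot: [-180.0, 0.0, -72.9]
contact_force: [-2.9, 2.0, 1.9]
gripper_width: 0.0215
gripper_force: 60.0
```

```bash
python3 st.py
```

```text
t 9.22 tcp [0.5312 0.092  0.1225] rot [-180.     0.   -72.9] F [-2.9  2.   1.9] M [0.76 1.2  0.12] tau 0.303
head est-C mm [0.1 0.2]
```

Emit:
apply_moves --pt "0 0.0003 -0.0072 0 0 0 0.0556" --pt "0 0.0003 -0.0072 0 0 0 0.0556" --pt "0 0.0003 -0.0072 0 0 0 0.0556" --pt "0 0.0003 -0.0072 0 0 0 0.0556" --pt "0 0.0003 -0.0072 0 0 0 0.0556" --pt "0 0.0003 -0.0072 0 0 0 0.0556" --pt "0 0.0003 -0.0072 0 0 0 0.0556" --pt "0 0.0003 -0.0072 0 0 0 0.0556"

```text
time_s: 9.88
tcp_pos: [0.5883, 0.0893, 0.1226]
eef_rot: [-180.0, 0.1, -112.9]
contact_force: [-1.9, 2.4, 0.3]
gripper_width: 0.0219
gripper_force: 60.0
```

```bash
python3 st.py
python3 - <<'E'
from h import *
c=cap('wrist','w5');cv2.imwrite('pics/w5c.png',cv2.resize(c['frame'][0:220,200:440,::-1],None,fx=2,fy=2))
E
```

```text
t 9.88 tcp [0.5883 0.0893 0.1226] rot [-1.800e+02  1.000e-01 -1.129e+02] F [-1.9  2.4  0.3] M [0.96 0.6  0.09] tau 0.317
head est-C mm [1.  0.4]
```

View pics/w5c.png

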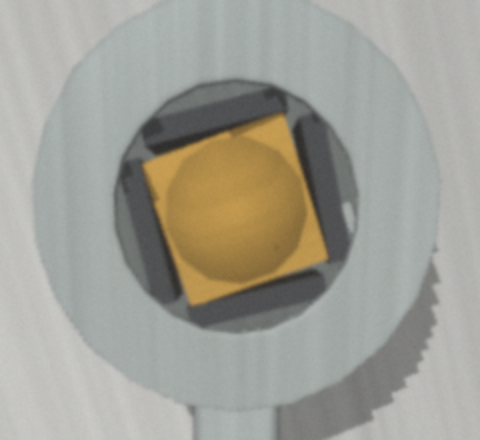

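Nut visible fully inside the ring, turned about 80° so far (19.7° to the handle in the crop). Swing back.

Emit:
apply_moves --pt "0 0.0002 0.0043 0 0 0 -0.0333" --pt "0 0.0004 0.0086 0 0 0 -0.0667" --pt "0 0.0004 0.0086 0 0 0 -0.0667" --pt "0 0.0005 0.0086 0 0 0 -0.0667" --pt "0 0.0004 0.0086 0 0 0 -0.0667" --pt "0 0.0005 0.0086 0 0 0 -0.0667" --pt "0 0.0004 0.0086 0 0 0 -0.0667" --pt "0 0.0005 0.0086 0 0 0 -0.0667" --pt "0 0.0004 0.0086 0 0 0 -0.0667" --pt "0 0.0005 0.0086 0 0 0 -0.0667" --pt "0 0 0 0 0 0 0"

```text
time_s: 10.85
tcp_pos: [0.5084, 0.0806, 0.1226]
eef_rot: [-180.0, 0.0, -55.3]
contact_force: [-0.4, 1.1, -2.4]
gripper_width: 0.0217
gripper_force: 60.0
```

```bash
python3 st.py
```

```text
t 10.85 tcp [0.5084 0.0806 0.1226] rot [-180.     0.   -55.3] F [-0.4  1.1 -2.4] M [0.33 0.02 0.08] tau 0.056
head est-C mm [-0.1 -0.1]
```

Emit:
apply_moves --pt "0 0.0004 0.0086 0.0004 0 0 -0.0667" --pt "0 0.0004 0.0086 0 0 0 -0.0667" --pt "0 0.0005 0.0086 0 0 0 -0.0667" --pt "0 0.0004 0.0086 0 0 0 -0.0667" --pt "0 0.0005 0.0086 0 0 0 -0.0667" --pt "0 0.0004 0.0086 0 0 0 -0.0667" --pt "0 0.0005 0.0086 0 0 0 -0.0667" --pt "0 0.0004 0.0086 0 0 0 -0.0667" --pt "0 0.0005 0.0086 0 0 0 -0.0667" --pt "0 0.0004 0.0086 0 0 0 -0.0667" --pt "0 0 0 0 0 0 0"

```text
time_s: 11.77
tcp_pos: [0.4737, 0.0062, 0.1224]
eef_rot: [180.0, -0.0, 4.5]
contact_force: [-2.9, -0.1, 2.0]
gripper_width: 0.0218
gripper_force: 60.0
```

```bash
python3 st.py
```

```text
t 11.77 tcp [0.4737 0.0062 0.1224] rot [180.   -0.    4.5] F [-2.9 -0.1  2. ] M [0.11 0.68 0.06] tau 0.05
head est-C mm [ 0.3 -0.6]
```

Emit:
apply_moves --pt "0 0.0001 -0.0029 0 0 0 0.0222" --pt "0 0.0003 -0.0072 0 0 0 0.0556" --pt "0 0.0003 -0.0072 0 0 0 0.0556" --pt "0 0.0003 -0.0072 0 0 0 0.0556" --pt "0 0.0003 -0.0072 0 0 0 0.0556" --pt "0 0.0003 -0.0072 0 0 0 0.0556" --pt "0 0.0003 -0.0072 0 0 0 0.0556" --pt "0 0.0003 -0.0072 0 0 0 0.0556" --pt "0 0.0003 -0.0072 0 0 0 0.0556" --pt "0 0.0003 -0.0072 0 0 0 0.0556" --pt "0 0.0003 -0.0072 0 0 0 0.0556" --pt "0 0.0003 -0.0072 0 0 0 0.0556" --pt "0 0.0003 -0.0072 0 0 0 0.0556" --pt "0 0.0003 -0.0072 0 0 0 0.0556"

```text
time_s: 12.93
tcp_pos: [0.5182, 0.0869, 0.1222]
eef_rot: [180.0, -0.0, -63.2]
contact_force: [-3.4, -2.5, 2.8]
gripper_width: 0.0217
gripper_force: 60.0
```

```bash
python3 st.py;  python3 - <<'E'
from h import *
from scipy.spatial import cKDTree
c=cap('wrist','w6')
hsv=cv2.cvtColor(c['frame'],cv2.COLOR_RGB2HSV);m=cv2.inRange(hsv,np.array((10,90,40)),np.array((28,255,255)));m[:30]=0;m[180:]=0;m[:,:240]=0;m[:,410:]=0
pts=cv2.findNonZero(m);print(len(pts),cv2.minAreaRect(pts))
c=load('w5');hsv=cv2.cvtColor(c['frame'],cv2.COLOR_RGB2HSV);m=cv2.inRange(hsv,np.array((10,90,40)),np.array((28,255,255)));m[:30]=0;m[180:]=0;m[:,:240]=0;m[:,410:]=0
pts=cv2.findNonZero(m);print('w5',len(pts),cv2.minAreaRect(pts))
E
```

```text
t 12.93 tcp [0.5182 0.0869 0.1222] rot [180.   -0.  -63.2] F [-3.4 -2.5  2.8] M [-0.98  0.96  0.1 ] tau 0.444
head est-C mm [-0.1  0.3]
5932 ((317.47296142578125, 104.33783721923828), (79.07591247558594, 77.1031265258789), 80.53767395019531)
w5 5900 ((317.5, 104.49998474121094), (79.05693054199219, 76.52710723876953), 71.56504821777344)
```

About 36° to go (nut ≈ 2.37 rad). Continue, then creep.

Emit:
apply_moves --pt "0 0.0003 -0.0072 0 0 0 0.0556" --pt "0 0.0003 -0.0072 0 0 0 0.0556" --pt "0 0.0003 -0.0072 0 0 0 0.0556" --pt "0 0.0003 -0.0072 0 0 0 0.0556" --pt "0 0.0002 -0.0043 0 0 0 0.0333" --pt "0 0 0 0 0 0 0"

```text
time_s: 13.48
tcp_pos: [0.5504, 0.0957, 0.1222]
eef_rot: [-180.0, -0.0, -86.1]
contact_force: [-2.3, -0.4, 4.7]
gripper_width: 0.0216
gripper_force: 60.0
```

```bash
cat >> st.py <<'E'
c=capture('wrist');hsv=cv2.cvtColor(c['frame'],cv2.COLOR_RGB2HSV);m=cv2.inRange(hsv,np.array((10,90,40)),np.array((28,255,255)));m[:30]=0;m[180:]=0;m[:,:240]=0;m[:,410:]=0
a=90-cv2.minAreaRect(cv2.findNonZero(m))[2];n=-(w+a)-8+180;print('rel',a,'nut deg mod 90',[x%90 for x in(-8-w-a,)],'home=171.9 -> 81.9')
E
python3 st.py
```

```text
t 13.48 tcp [0.5504 0.0957 0.1222] rot [-180.    -0.   -86.1] F [-2.3 -0.4  4.7] M [-0.41  0.87 -0.07] tau 0.12
head est-C mm [0.8 0.5]
rel 8.746162414550781 nut deg mod 90 [np.float64(69.30625536155088)] home=171.9 -> 81.9
```

Emit:
apply_moves --pt "0 0 -0.0029 -0.0004 0 0 0.0222" --pt "0 0.0001 -0.0029 0 0 0 0.0222" --pt "0 0 -0.0029 0 0 0 0.0222" --pt "0 0.0001 -0.0029 0 0 0 0.0222" --pt "0 0 0 0 0 0 0"

```text
time_s: 13.95
tcp_pos: [0.5616, 0.0957, 0.1223]
eef_rot: [-180.0, -0.0, -93.9]
contact_force: [-1.6, -0.9, 2.3]
gripper_width: 0.0214
gripper_force: 60.0
```

```bash
python3 st.py
```

```text
t 13.95 tcp [0.5616 0.0957 0.1223] rot [-180.    -0.   -93.9] F [-1.6 -0.9  2.3] M [-0.22  0.57  0.05] tau 0.179
head est-C mm [0.7 0.5]
rel 8.746162414550781 nut deg mod 90 [np.float64(77.1674118052256)] home=171.9 -> 81.9
```

Emit:
apply_moves --pt "0 0 -0.0014 0 0 0 0.0111" --pt "0 0 -0.0014 0 0 0 0.0111" --pt "0 0 -0.0014 0 0 0 0.0111" --pt "0 0 0 0 0 0 0"

```text
time_s: 14.33
tcp_pos: [0.5658, 0.0953, 0.1224]
eef_rot: [180.0, -0.0, -96.9]
contact_force: [-0.8, -1.2, 0.8]
gripper_width: 0.0215
gripper_force: 60.0
```

```bash
python3 st.py
```

```text
t 14.33 tcp [0.5658 0.0953 0.1224] rot [180.   -0.  -96.9] F [-0.8 -1.2  0.8] M [-0.46  0.34  0.14] tau 0.198
head est-C mm [0.6 0.5]
rel 9.462326049804688 nut deg mod 90 [np.float64(79.47864819354331)] home=171.9 -> 81.9
```

Emit:
apply_moves --pt "0 0 -0.0014 0 0 0 0.0111" --pt "0 0 -0.0014 0 0 0 0.0111" --pt "0 0 0 0 0 0 0"

```text
time_s: 14.63
tcp_pos: [0.5686, 0.0949, 0.1224]
eef_rot: [180.0, -0.0, -99.0]
contact_force: [-0.6, -2.0, 0.3]
gripper_width: 0.0213
gripper_force: 60.0
```

```bash
python3 st.py
```

```text
t 14.63 tcp [0.5686 0.0949 0.1224] rot [180.  -0. -99.] F [-0.6 -2.   0.3] M [-0.59  0.21  0.18] tau 0.208
head est-C mm [0.5 0.5]
rel 9.462326049804688 nut deg mod 90 [np.float64(81.49716326151166)] home=171.9 -> 81.9
```

Emit:
apply_moves --pt "0 0 -0.0014 0 0 0 0.0111" --pt "0 0 -0.0014 0 0 0 0.0111" --pt "0 0 0 0 0 0 0"

```text
time_s: 14.93
tcp_pos: [0.5712, 0.0945, 0.1224]
eef_rot: [180.0, -0.0, -101.0]
contact_force: [-0.5, -1.8, 0.3]
gripper_width: 0.0219
gripper_force: 60.1
```

```bash
python3 st.py
```

```text
t 14.93 tcp [0.5712 0.0945 0.1224] rot [ 180.   -0. -101.] F [-0.5 -1.8  0.3] M [-0.58  0.61  0.31] tau 0.32
head est-C mm [0.3 0.6]
rel 11.309928894042969 nut deg mod 90 [np.float64(81.64174649800078)] home=171.9 -> 81.9
```

Emit:
apply_moves --pt "0 0 -0.0014 0 0 0 0.0111" --pt "0 0 0 0 0 0 0"

```text
time_s: 15.15
tcp_pos: [0.5724, 0.0943, 0.1224]
eef_rot: [180.0, -0.0, -101.9]
contact_force: [-2.5, -2.0, 0.4]
gripper_width: 0.0213
gripper_force: 60.1
```

```bash
python3 st.py
```

```text
t 15.15 tcp [0.5724 0.0943 0.1224] rot [ 180.    -0.  -101.9] F [-2.5 -2.   0.4] M [-0.58  0.83  0.37] tau 0.545
head est-C mm [0.1 0.6]
rel 11.309928894042969 nut deg mod 90 [np.float64(82.62620659642334)] home=171.9 -> 81.9
```

Moment about the nut's axis 0.545 N m and climbing with the nut at rest: hard stop. Unload and lift.

Emit:
apply_moves --pt "0 0 0 0 0 0 0" --pt "0 0 0.0029 0 0 0 -0.0222" --pt "0 0.0001 0.0029 0 0 0 -0.0222" --pt "0 0 0.0014 0 0 0 -0.0111" --pt "0 0 0 -0.002 0 0 0" --pt "0 0 0 -0.003 0 0 0" --pt "0 0 0 -0.003 0 0 0" --pt "0 0 0 -0.003 0 0 0" --pt "0 0 0 0 0 0 0"

```text
time_s: 15.95
tcp_pos: [0.5656, 0.0955, 0.134]
eef_rot: [-180.0, 0.0, -96.9]
contact_force: [0.4, -3.9, -5.1]
gripper_width: 0.0216
gripper_force: 60.0
```

```bash
python3 st.py
```

```text
t 15.95 tcp [0.5656 0.0955 0.134 ] rot [-180.     0.   -96.9] F [ 0.4 -3.9 -5.1] M [-0.62 -0.26  0.14] tau 0.063
head est-C mm [0.5 0.7]
rel 7.594642639160156 nut deg mod 90 [np.float64(81.30967645720911)] home=171.9 -> 81.9
```

Emit:
apply_moves --pt "0 0.0005 0 -0.003 0 0 0" --pt "0 0 0 -0.004 0 0 0" --pt "0 0 0 -0.005 0 0 0" --pt "0 0 0 -0.01 0 0 0" --pt "0 0 0 -0.02 0 0 0" --pt "0 0 0 -0.03 0 0 0" --pt "0 0 0 -0.03 0 0 0" --pt "0 0 0 -0.02 0 0 0" --pt "0 0 0 0 0 0 -0.07" --pt "0 0 0 0 0 0 -0.075" --pt "0 0 0 0 0 0 -0.075" --pt "0 0 0 0 0 0 -0.075" --pt "0 0 0 0 0 0 -0.075" --pt "0 0 0 0 0 0 -0.075" --pt "0 0 0 0 0 0 -0.075" --pt "0 0 0 0 0 0 -0.075"

```text
time_s: 17.33
tcp_pos: [0.5651, 0.0951, 0.2564]
eef_rot: [-180.0, 0.0, -43.0]
contact_force: [0.1, 0.1, -4.3]
gripper_width: 0.0214
gripper_force: 60.0
```

Run:
```python
from m import *
c=cap('top','t2');P=cloud(c)
m=blob(c,P,(270,230,310,265),((10,90,60),(28,255,255)),(.105,.13));q=P[m];print(m.sum(),cv2.minAreaRect(q[:,:2].astype(np.float32)))
s=get_state();print(s['tcp_pos'],s['eef_rot'],s['gripper_width'],s['contact_force'],s['time_s'])
```

```text
77 ((0.5559706687927246, 0.012583400122821331), (0.02430020272731781, 0.023525342345237732), 1.555285930633545)
[0.56525166 0.09522004 0.25643076] [-1.79954939e+02 -1.73369634e-03 -4.24863982e+01] 0.02132866360571208 [ 0.28116261 -0.0139526  -3.66197695] 17.3833
```

Emit:
apply_moves --pt "0 0 0 0 0 0 -0.0722" --pt "0 0 0 0 0 0 -0.0722" --pt "0 0 0 0 0 0 -0.0722" --pt "0 0 0 0 0 0 -0.0722" --pt "0 0 0 0 0 0 -0.0722" --pt "0 0 0 0 0 0 -0.0722" --pt "0 0 0 0 0 0 -0.0722" --pt "0 -0.0082 -0.0347 0 0 0 0" --pt "0 -0.0082 -0.0347 0 0 0 0" --pt "0 -0.0082 -0.0347 0 0 0 0" --pt "0 -0.0082 -0.0347 0 0 0 0" --pt "0 -0.0082 -0.0347 0 0 0 0" --pt "0 -0.0082 -0.0347 0 0 0 0" --pt "0 -0.0082 -0.0347 0 0 0 0" --pt "0 -0.0082 -0.0347 0 0 0 0" --pt "0 0 0 0.035 0 0 0" --pt "0 0 0 0.035 0 0 0" --pt "0 0 0 0.035 0 0 0" --pt "0 0 0 0.035 0 0 0" --pt "0 0 0 0 0 0 0"

```text
time_s: 19.05
tcp_pos: [0.4858, 0.3667, 0.1089]
eef_rot: [179.5, 0.5, 1.9]
contact_force: [-1.4, -1.4, -5.9]
gripper_width: 0.0217
gripper_force: 60.0
```

Run:
```python
from h import *
go([.4854,.369,.045],3)
```

```text
tcp [0.4858 0.3667 0.1089] rot [179.54   0.5    1.93] shift tool [ 0.0002 -0.0028  0.0638] norm 0.0639 t 19.05
turn deg [ 0.46  0.5  -1.06] norm [ 0.0051  0.0056 -0.0118]
```

Emit:
apply_moves --pt "0 0 0 0.03 0 0 0" --pt "0 0 0 0.025 0 0 0" --pt "0 0 0 0.015 0 0 0" --pt "0 0 0 0.005 0 0 0" --pt "0 0 0 0.002 0 0 0" --pt "0 0 0 0 0 0 0" --pt "0 0 0 0 0 0 0" --pt "0 0 0 0 0 0 0"

```text
time_s: 19.72
tcp_pos: [0.4901, 0.3708, 0.0403]
eef_rot: [-179.9, -0.1, 2.2]
contact_force: [-0.2, 0.7, -3.9]
gripper_width: 0.0219
gripper_force: 60.0
```

Emit:
apply_moves --pt "0 0 0 0.006 0 0 0" --pt "0 0 0 0.004 0 0 0" --pt "0 0 0 0.002 0 0 0" --pt "0 0 0 0.001 0 0 0" --pt "0 0 0 0 0 0 0" --pt "0 0 0 0 0 0 0"

```text
time_s: 20.22
tcp_pos: [0.4892, 0.3698, 0.0265]
eef_rot: [180.0, -0.0, 2.2]
contact_force: [-5.4, -2.4, 9.0]
gripper_width: 0.0217
gripper_force: 60.0
```

Emit:
apply_moves --pt "0 0 0 -0.0008 0 0 0" --pt "0 0 0 0 0 0 0" --pt "0.5 0 0 0 0 0 0" --pt "0.5 0 0 0 0 0 0" --pt "0.5 0 0 0 0 0 0" --pt "0.5 0 0 0 0 0 0" --pt "0.6 0 0 0 0 0 0" --pt "0.6 0 0 0 0 0 0" --pt "0.6 0 0 -0.01 0 0 0" --pt "0.6 0 0 -0.02 0 0 0" --pt "0.6 0 0 -0.035 0 0 0" --pt "0.6 0 0 -0.035 0 0 0" --pt "0.6 0 0 -0.035 0 0 0" --pt "0.6 0 0 -0.03 0 0 0" --pt "0.6 0 0 -0.03 0 0 0" --pt "0.6 0 0 0 0 0 0" --pt "0.6 0 0 0 0 0 0" --pt "0.6 0 0 0 0 0 0"

```text
time_s: 21.72
tcp_pos: [0.489, 0.3697, 0.2216]
eef_rot: [-180.0, 0.0, 2.2]
contact_force: [-0.0, -0.4, -1.8]
gripper_width: 0.0527
gripper_force: 0.0
```

Run:
```python
from m import *
c=cap('wrist','w9');P=cloud(c);s=get_state();print(s['tcp_pos'],s['gripper_width'],s['contact_force'],s['time_s'])
m=blob(c,P,(0,0,640,480),((0,150,50),(8,255,255)),(.02,.05));q=P[m];print('grip',m.sum(),cv2.minAreaRect(q[:,:2].astype(np.float32)),np.median(q[:,2]))
hsv=cv2.cvtColor(c['frame'],cv2.COLOR_RGB2HSV)
h=(P[...,2]>.02)&(P[...,2]<.04)&(hsv[...,1]<50)&(hsv[...,2]>110);h[160:]=0;h[:,:240]=0;h[:,400:]=0
hd=P[h];A=np.c_[hd[:,:2]-hd[:,:2].mean(0),np.ones(len(hd))];print('head',h.sum(),np.linalg.lstsq(A,hd[:,2],rcond=None)[0],cv2.minEnclosingCircle(hd[:,:2].astype(np.float32)))
```

```text
[0.48883289 0.36945776 0.22072137] 0.052563144600931255 [-0.45780721 -0.68429473 -0.31408155] 21.7667
grip 1968 ((0.4791114926338196, 0.3693515658378601), (0.07483996450901031, 0.021865112707018852), 2.6495842933654785) 0.031420606628651926
head 3912 [0.00481871 0.0012751  0.02794554] ((0.5683915019035339, 0.37275585532188416), 0.03802390769124031)
```

View pics/w9.png

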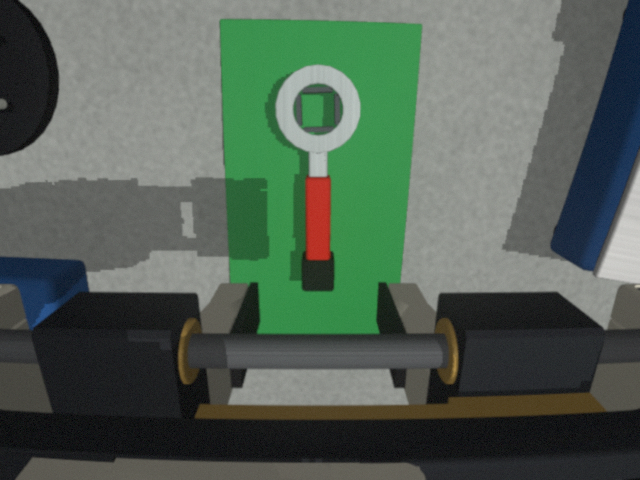

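The wrench lies flat in the middle of the mat (head (317,109), grip (318,218)), head top 28 mm and level, gripper clear.

```bash
python3 -c "
from plant import close_job
print(close_job())"
```

```text
the job is handed in; nothing more can be done
None
```

The job is handed in (no verdict came back): the nut was turned to its hard stop (moment 0.545 N m, angle about 3.0 rad by camera), and the wrench lies flat on the mat, released, with the gripper clear.

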